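# Dock the bamboo box and tug-test its hold

### The job

Turn the bamboo box round so that its black lugs lead, and slide it along the shelf under the lips of the dark steel dock until it is fully home against the stop; move it by its body, never by the black handle. Then let go, take the handle and pull it straight up until the green band shows (about 13 N, never as far as the red), keep that pull for a good second to prove that the lugs hold, ease it back down and let go. Leave the box home in the dock, and the dish with its ball, the whistle and the scoop undisturbed.

Things in the scene. Friction and masses are not known exactly. Their poses are not given: they have to be found in the camera images.
- box_center (a point): Centre (35 mm above the underside) of the loose bamboo box: a closed, locked, rigid block 180 mm long (its x), 56 mm wide (its y), 70 mm high, about 0.4 kg, brass hinges and clasp. Its nose is the -x end, marked by black lugs at the foot and a black sprung handle on the lid. Grip the body across its 56 mm width. Box z is up.
- box_nose (a point): Middle of the box's nose face, 35 mm above the underside, 90 mm from the centre along box -x. Two black lugs, 6 mm thick, stick out 14 mm sideways at the underside, one on each long side (84 mm wide over both), from the nose back to 5 mm short of the box's centre; the tail half has none.
- tug_grip (a point): Grip point of the black sprung handle on the lid: a fin 40 mm long (box x), 14 mm wide (box y), which stands 30 mm above the lid, 45 mm from the box's centre towards the nose. This point is 20 mm above the lid (90 mm above the shelf when the box stands on it) and rises with the handle.
- tug (a joint): How far the handle is pulled up out of the lid, in m: 0 at rest, stop at 0.026. Spring, 1 N per mm: the value in mm is the pull in N. Out of the lid come first a white stem (8 mm), then a green band (from 8 to 18 mm of pull), then red (beyond 18 mm). It returns to 0 when let go. The lugs have 3 mm of lift before they bear on the dock's lips.
- dock_home (a point): Where the box's centre must be when parked, 35 mm above the shelf. The dark steel dock is fixed to the shelf; dock +x points out of its open mouth; the parked box has the same axes as the dock (nose to dock -x). A box set down with its centre 150 mm or more from here along dock +x is clear of the guides.
- dock_stop (a point): Middle of the inner face of the dock's end stop (a 30 mm high, 101 mm wide plate), 35 mm above the shelf, 90 mm from dock_home along dock -x; the nose face rests on it when the box is home.
- dish_mid (a point): Bystander: red ceramic key dish, 116 mm across, 35 mm high, with a ball in it; the point is on its axis, 17.5 mm up.
- ball_center (a point): Bystander: grey hard silicone ball, 44 mm across, lying in the dish; its centre.
- whistle_mid (a point): Bystander: chrome whistle, about 58 mm long (its x), 24 mm high, 20 mm wide; the point is 12 mm up.
- scoop_mid (a point): Bystander: lime plastic scoop, 155 mm long (its x), 56 mm wide, 30 mm high; the point is 15 mm up, mid-length.
- box: The loose bamboo box as a whole; origin under its centre, axes as for box_center.
- dock: The dock; origin on the shelf below dock_home. Two side rails (89 mm apart inside, 14 mm high) run from dock x -90 to +10 mm, each with a lip reaching inward (66 mm between lips, undersides 9 mm above the shelf); no floor plate, the box slides on the shelf. From x +10 mm flared guides, as high as the rails, widen to about 113 mm at x +57 mm.
Not all that is in view belongs to the job. What is shaped like the part that bears ball_center but blue is not meant.

How it is judged:
On the way, in this order (a step that is already met when the one before it is completed fails the run):
1. the box stands fully home in the dock, lug end to the stop, handle not pulled (horizontal distance between box_center and dock_home below 0.009 m and horizontal distance between box_nose and dock_stop below 0.009 m and height (world z) of box_center below 0.042 m and angle between box_center's own z axis and vertical below 0.08 rad and value of joint tug below 0.002 m), for 0.2 s.
2. the handle is pulled up into the green while the box is held home by its lugs, for 1 s (horizontal distance between box_center and dock_home below 0.009 m and horizontal distance between box_nose and dock_stop below 0.009 m and height (world z) of box_center below 0.042 m and angle between box_center's own z axis and vertical below 0.08 rad and value of joint tug between 0.0075 and 0.0185 m), for 1 s.
At the end, for the whole second after the job is handed in: Box at rest, level, down on the shelf (within 3 mm) and home in the dock: its centre and nose within 9 mm of dock_home and dock_stop in plan; handle back down (under 2 mm); dish, whistle and scoop within 30 mm of their starts, ball still in the dish (horizontal distance between box_center and dock_home below 0.009 m and horizontal distance between box_nose and dock_stop below 0.009 m and height (world z) of box_center below 0.038 m and angle between box_center's own z axis and vertical below 0.04 rad and value of joint tug below 0.002 m and linear speed of box below 0.01 m/s and distance of each of dish_mid, whistle_mid, scoop_mid from where it was at the start of the episode below 0.03 m and distance between ball_center and dish_mid below 0.06 m); the robot touches nothing.
It fails at once if the handle is pulled into the red (over 18.5 mm) (value of joint tug above 0.0185 m).
It fails at once if the box is carried or dragged by its handle (pulled over 2.5 mm while the box is not home) (value of joint tug above 0.0025 m and not (horizontal distance between box_center and dock_home below 0.009 m and horizontal distance between box_nose and dock_stop below 0.009 m)).
It fails at once if the box is tipped over (angle between box_center's own z axis and vertical above 0.7 rad).
It fails at once if a bystander is disturbed (distance of any of dish_mid, whistle_mid, scoop_mid from where it was at the start of the episode above 0.03 m or distance between ball_center and dish_mid above 0.06 m).
It also fails if it takes over 64 s, if anything falls off the work surface, if the arm or the gripper's body presses on something with over 40 N, if the wrist force passes 120 N, or if a joint passes its speed limit or range.

### The arm

A 6-joint arm with a two-finger parallel gripper is mounted at the origin on the work surface. World frame = base frame: x ahead of the robot, y to its left, z up, the work surface at z = 0. Lengths are in m, angles in rad, forces in N, time in s.
With the tool pointing down it reaches from about 0.275 to 0.85 m from the base axis. Payload 5.2 kg.
Tool frame: the origin (TCP) lies midway between the tips of the shut fingers; the grasp point (between the pads) lies 19 mm behind it (ctrl.grip_point_offset is the distance from the TCP to the grasp point, in m); z points along the fingers, y is the direction in which the jaws open and shut (so a half turn about z gives the same grasp; the last joint's range is limited). The gripper opens to 85 mm and grips with 20 to 120 N. Pads are 22 mm wide; open, the fingers measure 114 mm over their backs; the gripper's body (76 mm by 85 mm) begins 54 mm behind the grasp point. The pads swing forward as they close: fully open they stand 13 mm farther back than shut.
Start: joints at [-1.426, 0.259, 1.535, -0, 1.348, -0.203], TCP at [0.187, -0.517, 0.231] pointing down, gripper open.
Joint ranges: [-3.14, 3.14], [-0.91, 2.08], [0.19, 2.58], [-1.22, 4.36], [0.22, 2.71], [-3.12, 3.12]. Speed limits (rad/s): [2.57, 2.57, 3.14, 3.14, 3.14, 3.14].

### API

Orientations are given as a unit quaternion [w, x, y, z].
In Python, from workcell import ctrl gives the robot as it stands.
- The arm moves only by the tool apply_moves, never from a script. Its argument "deltas" is a list of rows, each a list of 7 numbers: the shift along the tool's x, y, z in units of 30 mm (1.0 is 30 mm), then the turn, a rotation vector about the tool's x, y, z in units of 5 degrees (1.0 is 5 degrees), then the closure, from 0 (fully open) to 1 (shut). In form: [[tx, ty, tz, rx, ry, rz, jaw], ...]. A call has exactly 5 rows; each row is the pose to reach, as a shift and turn from the pose commanded when the call began, along the tool's axes at that moment; what a row does not reach only later rows make up. A row lasts 1/12 s, in which the tool goes at most 41.7 mm and 7.16 degrees, less where a joint would pass 70% of its speed; a pose out of reach is approached as far as the arm can. A call with a gripper value outside its range is refused whole. The fingers move at their own pace and stop on an object; "squeeze" is the grip in N (left out, the last holds). Time passes only in rows, so rows that repeat a pose let the fingers close, or fill a call up. It gives the time, the measured TCP pose, the force and the opening at its end, in the units of the state.
- ctrl.get_state(): the state, without advancing time (a new reading comes with each control period).
- ctrl.camera(name): name is "scene" or "top" or "wrist"; returns the picture (384x512x3 uint8, blue, green, red); there is no depth.
- ctrl.get_calibration(name): a dict with "fx", "fy", "cx", "cy" (pixels), "R" (3x3) and "t" (3): a world point X has camera coordinates R X + t; the wrist camera has in their place "hand_eye" (4x4, takes a point from camera to tool coordinates, whose origin is the TCP and whose axes are the flange's). Camera axes: x right, y down, z forward; pixel columns grow to the right and rows downward; lengths in m; the calibration is good to about 2 mm. A picture is of the moment at which its call begins: read the wrist's pose just before it. get_calibration takes no time and is no camera call.
- ctrl.sign_off(): hands the job in, once; it reports no verdict.
The state is a dict: "clock": time; "q": joint angles; "joint_velocities": joint speeds; "joint_efforts": joint torques, N m; "tcp_pos": TCP position; "ee_rot": TCP orientation; "ft_force": force on the tool from outside, world axes, zero at the start; "torque": the same for the moment, N m; "opening": finger opening in m.
Only numpy, scipy, OpenCV 4.12 (cv2) and the standard library are available. Lean on these libraries where they do the work, as an engineer would, in place of code of your own. Each camera call takes 0.05 s, during which the arm holds its last target. There are 200 camera calls.

## Working session

There is one attempt and no reset: what is moved stays moved. The work goes in short steps, Python scripts to look and compute and a tool call to move; the robot and the scene stay as the last step left them, time stands still between calls to the robot, and variables do not carry over. Pictures are saved under pics/ and viewed, about 8 in all and at most 12, crops included, and the job is handed in when it is done.

Besides the shell and the picture viewer there is one more tool, called after ">>>" as name(argument=value, ...) on one line, values as JSON. apply_moves: Moves the arm, as the interface text tells. Its arguments: {"type":"object","properties":{"deltas":{"type":"array"},"squeeze":{"type":"number"}},"required":["deltas"]}

```bash
mkdir -p pics; python3 - <<'E'
from workcell import ctrl
import cv2,numpy as np
s=ctrl.camera("scene");t=ctrl.camera("top")
cv2.imwrite("pics/s0.png",s);cv2.imwrite("pics/t0.png",t)
cv2.imwrite("pics/a0.png",cv2.resize(t,(768,576),interpolation=cv2.INTER_CUBIC))
for n in("scene","top","wrist"):print(n,ctrl.get_calibration(n))
print(ctrl.get_state())
E
```

```text
scene {'fx': 353.71730894268876, 'fy': 353.71730894268876, 'cx': 258.0467651999848, 'cy': 192.07553582944954, 'R': array([[ 0.45576699,  0.89001807,  0.01201194],
       [ 0.60232993, -0.2984535 , -0.74035408],
       [-0.6553435 ,  0.34466411, -0.67210977]]), 't': array([-0.27250281, -0.27701235,  1.21818768])}
top {'fx': 401.7286474088049, 'fy': 401.7286474088049, 'cx': 251.7382362015722, 'cy': 184.3181765503293, 'R': array([[ 1.88527007e-04, -9.99885906e-01,  1.51042834e-02],
       [-9.92577382e-01, -2.02400745e-03, -1.21597883e-01],
       [ 1.21614580e-01, -1.49692456e-02, -9.92464516e-01]]), 't': array([0.00864599, 0.56553815, 0.99780953])}
wrist {'fx': 319.28531469201545, 'fy': 319.28531469201545, 'cx': 252.24416001074846, 'cy': 191.61250863964483, 'hand_eye': array([[-1.03478534e-04, -9.60830219e-01, -2.77137653e-01,
         7.12944061e-02],
       [ 9.99999994e-01, -9.00898920e-05, -6.10434657e-05,
         1.33666591e-04],
       [ 3.36851053e-05, -2.77137658e-01,  9.60830223e-01,
        -1.42870656e-01],
       [ 0.00000000e+00,  0.00000000e+00,  0.00000000e+00,
         1.00000000e+00]])}
{'clock': 0.1, 'q': array([-1.42579505e+00,  2.59303300e-01,  1.53596768e+00, -1.01437345e-05,
        1.34807642e+00, -2.02822249e-01]), 'joint_velocities': array([ 0.00062403, -0.00034204, -0.00191341,  0.00026723, -0.00105352,
       -0.00115622]), 'joint_efforts': array([ 3.37413861e-03, -4.46971285e+01, -2.91245091e+01, -1.34676188e-04,
        6.24498192e-03, -1.63468735e-05]), 'tcp_pos': array([ 0.18740273, -0.51655938,  0.2305424 ]), 'ee_rot': array([-8.77151473e-04,  9.84914853e-01,  1.73037461e-01,  2.04182657e-05]), 'ft_force': array([-0.71208958,  0.12402356,  0.24495914]), 'torque': array([0.03023939, 0.01823998, 0.01986113]), 'opening': 0.08531334305364711}
```

View pics/a0.png

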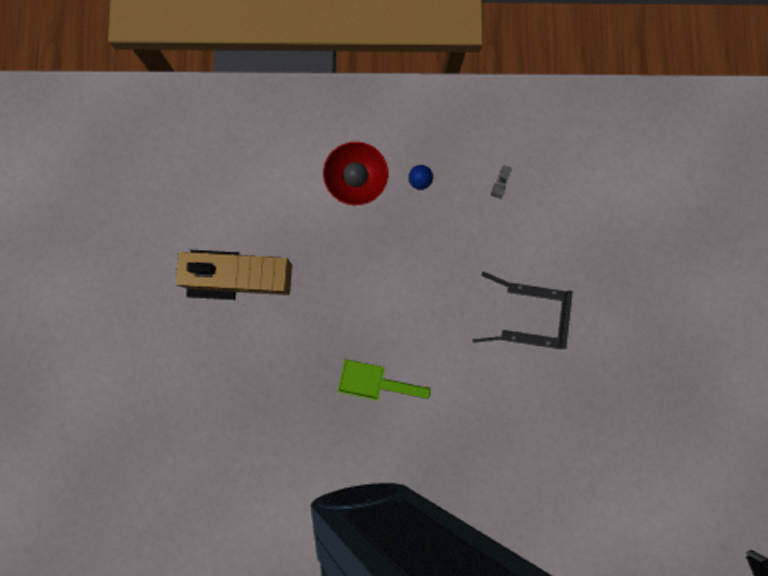

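View pics/s0.png

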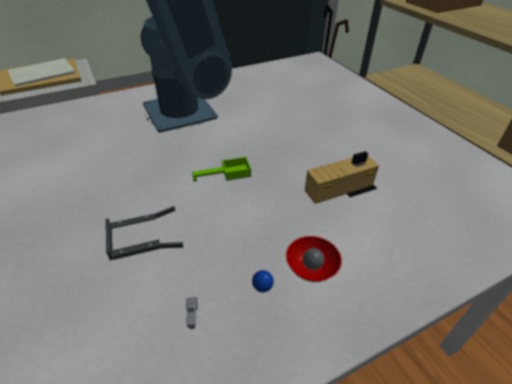

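The top picture (768 px wide) shows the box at (234,272), with its lugs and handle at the left end. The dock is at (520,310) with its mouth to the left and its stop at (567,320). The dish is at (356,174) with the grey ball, and the lone blue ball at (421,177) is the decoy. The whistle is at (502,181) and the scoop at (385,380). The scene view agrees. Next I measure the box and the dock.

```bash
cat > h.py <<'E'
from workcell import ctrl
import cv2,numpy as np
from scipy.spatial.transform import Rotation as Ro
def cast(name,uv,z,pose=None):
    c=ctrl.get_calibration(name)
    uv=np.atleast_2d(np.float64(uv))
    d=np.c_[(uv[:,0]-c['cx'])/c['fx'],(uv[:,1]-c['cy'])/c['fy'],np.ones(len(uv))]
    if name=='wrist':
        p,q=pose;Rt=Ro.from_quat(np.r_[q[1:],q[0]]).as_matrix();H=c['hand_eye']
        o=Rt@H[:3,3]+p;D=d@(Rt@H[:3,:3]).T
    else:
        o=-c['R'].T@c['t'];D=d@c['R']
    return o+D*((z-o[2])/D[:,2])[:,None]
def proj(name,X):
    c=ctrl.get_calibration(name);Y=np.atleast_2d(X)@c['R'].T+c['t']
    return np.c_[Y[:,0]/Y[:,2]*c['fx']+c['cx'],Y[:,1]/Y[:,2]*c['fy']+c['cy']]
def comps(m,amin):
    n,l,s,c=cv2.connectedComponentsWithStats(m.astype(np.uint8))
    return [(l==i,s[i],c[i]) for i in range(1,n) if s[i,4]>=amin]
E
python3 - <<'E'
from h import *
t=cv2.imread("pics/t0.png");h=cv2.cvtColor(t,cv2.COLOR_BGR2HSV)
H,S,V=[h[...,i].astype(int) for i in range(3)]
roi=np.zeros(H.shape,bool);roi[80:290,90:400]=1
def show(nm,m,z,am=20):
    for k,st,c in comps(m&roi,am):
        cn=cv2.findContours(k.astype(np.uint8),0,1)[0][0];r=cv2.minAreaRect(cn)
        b=cv2.boxPoints(r);P=cast("top",b,z)[:,:2]
        print(nm,st[:5],'cen',cast("top",[c],z)[0,:2].round(4),'corners px',b.round(1).tolist(),'sides',np.linalg.norm(P[0]-P[1]).round(4),np.linalg.norm(P[1]-P[2]).round(4),'mid',P.mean(0).round(4))
show('bam',(H<25)&(H>8)&(S>90)&(V>60),.07)
show('dark',(V<75)&(S<130),.012)
show('red',((H<6)|(H>174))&(S>150),.02)
show('lime',(H>30)&(H<60)&(S>150),.015)
a=cv2.resize(t[155:210,105:205],(800,440),interpolation=cv2.INTER_CUBIC)
b=cv2.resize(t[172:240,305:390],(800,640),interpolation=cv2.INTER_CUBIC)
cv2.imwrite("pics/c0.png",np.hstack([cv2.resize(a,(400,220)),cv2.resize(b,(400,320))[:220]]) if 0 else np.vstack([cv2.resize(a,(500,275)),cv2.resize(b,(500,400))])[:600])
print('top cam',-ctrl.get_calibration('top')['R'].T@ctrl.get_calibration('top')['t'])
E
```

```text
bam [ 117  168   75   26 1478] cen [0.5694 0.2461] corners px [[116.9000015258789, 190.5], [118.19999694824219, 167.1999969482422], [191.3000030517578, 171.5], [189.89999389648438, 194.8000030517578]] sides 0.0582 0.1813 mid [0.569  0.2514]
dark [229 108  16  16 198] cen [0.7532 0.05  ] corners px [[229.0, 108.0], [244.0, 108.0], [244.0, 123.0], [229.0, 123.0]] sides 0.0403 0.0414 mid [0.7541 0.0498]
dark [327 117  11  15  70] cen [ 0.7306 -0.2078] corners px [[326.79998779296875, 129.5], [332.20001220703125, 116.0999984741211], [338.6000061035156, 118.5999984741211], [333.20001220703125, 132.10000610351562]] sides 0.0402 0.0184 mid [ 0.7316 -0.2083]
dark [127 166  33   4  57] cen [0.6114 0.2944] corners px [[126.9000015258789, 167.89999389648438], [127.0, 166.0], [159.10000610351562, 167.89999389648438], [159.0, 169.8000030517578]] sides 0.0051 0.0843 mid [0.6111 0.2948]
dark [125 175  19  10 145] cen [0.582  0.3176] corners px [[125.0, 175.0], [143.0, 175.0], [143.0, 184.0], [125.0, 184.0]] sides 0.047 0.0238 mid [0.5804 0.3172]
dark [315 181  67  52 865] cen [ 0.5011 -0.2671] corn
[... 174 characters left out ...]
.1636 mid [ 0.5065 -0.2451]
dark [119 190  54  10 213] cen [0.5382 0.2965] corners px [[118.4000015258789, 197.1999969482422], [119.0, 189.8000030517578], [172.10000610351562, 194.10000610351562], [171.5, 201.5]] sides 0.0194 0.1387 mid [0.5379 0.2865]
red [ 216   95   43   42 1213] cen [0.7528 0.0488] corners px [[216.0, 95.0], [258.0, 95.0], [258.0, 136.0], [216.0, 136.0]] sides 0.1124 0.1123 mid [0.752  0.0483]
lime [226 240  61  27 820] cen [0.3872 0.0179] corners px [[224.8000030517578, 261.0], [229.1999969482422, 239.1999969482422], [288.20001220703125, 251.0], [283.79998779296875, 272.79998779296875]] sides 0.0561 0.1548 mid [ 0.383  -0.0032]
top cam [0.43999056 0.02472611 1.0589282 ]
```

View pics/c0.png

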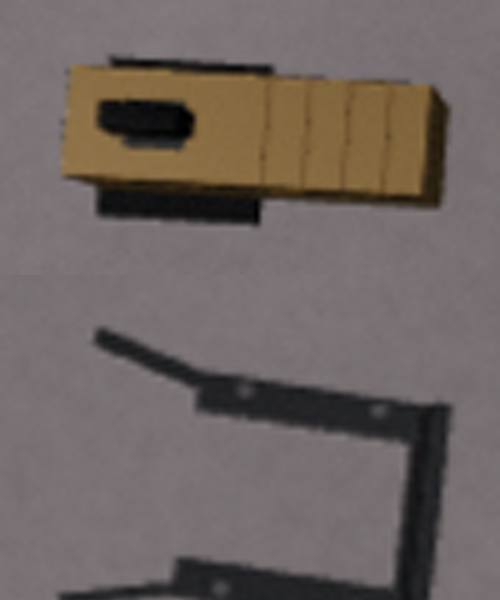

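The crop shows the lid quad, with black lugs and fin at its left end. In the dock, the stop's inner foot is near (374,213) in the full picture and the lips' inner edges are at rows 195–200 and about 226. Next I work out the frames and the grasp geometry.

```bash
python3 - <<'E'
from h import *
lid=cast("top",[[119,168.3],[117.6,190],[191.6,172],[189.2,193.6]],.07)[:,:2]
nose=lid[:2].mean(0);tail=lid[2:].mean(0);c=(nose+tail)/2;d=(tail-nose)/np.linalg.norm(tail-nose)
print('lid len',np.linalg.norm(tail-nose),'w',np.linalg.norm(lid[0]-lid[1]),np.linalg.norm(lid[2]-lid[3]),'c',c,'yaw(box+x)',np.degrees(np.arctan2(d[1],d[0])))
print('handle pred',c-45e-3*d)
t=cv2.imread("pics/t0.png");g=cv2.cvtColor(t,cv2.COLOR_BGR2GRAY).astype(float)
U,L=[],[]
for u in range(343,370):
    col=g[180:240,u];dk=np.where(col<72)[0]+180
    sp=np.split(dk,np.where(np.diff(dk)>3)[0]+1)
    if len(sp)>=2:U.append([u,sp[0][-1]+.5]);L.append([u,sp[-1][0]-.5])
def line(P):
    vx,vy,x,y=cv2.fitLine(np.float32(P),cv2.DIST_HUBER,0,.01,.01).ravel();return np.array([vx,vy]),np.array([x,y])
res=[]
for P in(U,L):
    X=cast("top",P,.013)[:,:2];v,p=line(X);v=v*np.sign(v[1]);res.append((v,p));print('lip',v,p,'ang',np.degrees(np.arctan2(v[1],v[0])))
v=res[0][0]+res[1][0];v/=np.linalg.norm(v);n=np.array([-v[1],v[0]])
print('sep',n@(res[0][1]-res[1][1]));mid=(res[0][1]+res[1][1])/2
S=cast("top",[[374.7,200.1],[372.5,225.6]],0)[:,:2];print('stop foot',S,'perp ang',np.degrees(np.arctan2(*(S[0]-S[1])[::-1])))
s=S.mean(0);stop=mid+v*((s-mid)@v)
print('stop',stop,'home',stop+.09*v,'dock yaw',np.degrees(np.arctan2(v[1],v[0])), 'perp', n)
E
```

```text
lid len 0.1782115490862713 w 0.05414193266104162 0.05413635851605906 c [0.56909896 0.25067815] yaw(box+x) -92.80479747930539
handle pred [0.57130097 0.29562424]
lip [0.15521139 0.9878813 ] [ 0.5349226  -0.25908172] ang 81.07094
lip [0.16072574 0.9869991 ] [ 0.46908346 -0.25704965] ang 80.75097
sep -0.06533348
stop foot [[ 0.52819287 -0.31781951]
 [ 0.46081469 -0.30948839]] perp ang -7.048680357801133
stop [ 0.4931449  -0.31343656] home [ 0.50736213 -0.22456659] dock yaw 80.91096 perp [-0.98744404  0.15796918]
```

The measurements agree with the given sizes: lid 178×54 mm against 180×56, and lip gap 65.3 mm against 66.

- **Box:** centre (0.569, 0.251), yaw −93°.
- **Dock:** home (0.507, −0.225), yaw 81°.

I'll grip the body 25 mm tailward of its centre with the tool's x axis toward the nose. Turning −186° keeps q6 in range.

```bash
cat >> h.py <<'E'
from scipy.spatial.transform import Slerp
def down(psi):
    a=np.radians(psi);c,s=np.cos(a),np.sin(a);return Ro.from_matrix(np.array([[c,s,0],[s,-c,0],[0,0,-1]]))
def tool(q):return Ro.from_quat(np.r_[q[1:],q[0]])
def plan(p0,R0,p1,R1,N,turn=None):
    """per-call totals; turn: signed degrees about tool z, overrides slerp"""
    p0,p1=np.array(p0,float),np.array(p1,float);rv=(R0.inv()*R1).as_rotvec()
    if turn is not None: rv=np.array([0,0,np.radians(turn)])
    for k in range(N):
        A=R0*Ro.from_rotvec(rv*k/N);p=(p1-p0)/N
        t=A.inv().apply(p)/.03;r=np.degrees(rv/N)/5
        print('call',k,'per row',(t/5).round(3),(r/5).round(3),'total',t.round(2),r.round(2))
def now():
    s=ctrl.get_state();return s,s['tcp_pos'],tool(s['ee_rot'])
E
python3 - <<'E'
from h import *
s,p,R=now()
b=np.array([.5691,.2507]);d=np.array([np.cos(np.radians(-92.8)),np.sin(np.radians(-92.8))])
g=b+.025*d;print('grip',g)
plan(p,R,[*g,.20],down(87.2),5)
E
```

```text
grip [0.56787876 0.22572985]
call 0 per row [ 0.814 -0.757  0.042] [-0.001 -0.001 -0.538] total [ 4.07 -3.79  0.21] [-0.   -0.   -2.69]
call 1 per row [ 0.968 -0.547  0.042] [-0.001 -0.001 -0.538] total [ 4.84 -2.74  0.21] [-0.   -0.   -2.69]
call 2 per row [ 1.069 -0.307  0.042] [-0.001 -0.001 -0.538] total [ 5.34 -1.53  0.21] [-0.   -0.   -2.69]
call 3 per row [ 1.111 -0.05   0.041] [-0.001 -0.001 -0.538] total [ 5.56 -0.25  0.21] [-0.   -0.   -2.69]
call 4 per row [1.092 0.21  0.041] [-0.001 -0.001 -0.538] total [5.46 1.05 0.2 ] [-0.   -0.   -2.69]
```

>>> apply_moves(deltas=[[0.81,-0.76,0.04,0,0,-0.54,0],[1.63,-1.51,0.08,0,0,-1.08,0],[2.44,-2.27,0.13,0,0,-1.61,0],[3.26,-3.03,0.17,0,0,-2.15,0],[4.07,-3.79,0.21,0,0,-2.69,0]], squeeze=60)

```text
clock: 0.52
tcp_pos: [0.2638, -0.3669, 0.2245]
ee_rot: [-0.0, 0.958, 0.288, 0.0]
ft_force: [1.4, -0.5, 0.8]
opening: 0.0855
```

>>> apply_moves(deltas=[[0.97,-0.55,0.04,0,0,-0.54,0],[1.94,-1.1,0.08,0,0,-1.08,0],[2.9,-1.64,0.13,0,0,-1.61,0],[3.87,-2.19,0.17,0,0,-2.15,0],[4.84,-2.74,0.21,0,0,-2.69,0]])

```text
clock: 0.93
tcp_pos: [0.3398, -0.2183, 0.2185]
ee_rot: [-0.0, 0.917, 0.398, -0.0]
ft_force: [1.2, -1.0, 0.2]
opening: 0.0855
```

>>> apply_moves(deltas=[[1.07,-0.31,0.04,0,0,-0.54,0],[2.14,-0.61,0.08,0,0,-1.08,0],[3.2,-0.92,0.13,0,0,-1.61,0],[4.27,-1.22,0.17,0,0,-2.15,0],[5.34,-1.53,0.21,0,0,-2.69,0]])

```text
clock: 1.35
tcp_pos: [0.4159, -0.0701, 0.2122]
ee_rot: [-0.0, 0.864, 0.503, -0.0]
ft_force: [0.6, -0.3, 0.2]
opening: 0.0858
```

>>> apply_moves(deltas=[[1.11,-0.05,0.04,0,0,-0.54,0],[2.22,-0.1,0.08,0,0,-1.08,0],[3.34,-0.15,0.13,0,0,-1.61,0],[4.45,-0.2,0.17,0,0,-2.15,0],[5.56,-0.25,0.21,0,0,-2.69,0]])

```text
clock: 1.77
tcp_pos: [0.492, 0.0786, 0.2057]
ee_rot: [-0.0, 0.799, 0.601, -0.0]
ft_force: [0.2, -0.2, -1.0]
opening: 0.0854
```

>>> apply_moves(deltas=[[1.09,0.21,0.04,0,0,-0.54,0],[2.18,0.42,0.08,0,0,-1.08,0],[3.28,0.63,0.12,0,0,-1.61,0],[4.37,0.84,0.16,0,0,-2.15,0],[5.46,1.05,0.2,0,0,-2.69,0]])

```text
clock: 2.18
tcp_pos: [0.5681, 0.2268, 0.1995]
ee_rot: [-0.0, 0.723, 0.69, -0.0]
ft_force: [0.4, -0.4, 0.7]
opening: 0.0853
```

```bash
python3 - <<'E'
from h import *
s,p,R=now();print(s['clock'],p,R.as_matrix().round(3).tolist(),s['q'].round(3))
w=ctrl.camera('wrist');cv2.imwrite('pics/w1.png',w);np.save('pics/w1.npy',np.r_[p,s['ee_rot']])
h=cv2.cvtColor(w,cv2.COLOR_BGR2HSV);m=((h[...,0]<25)&(h[...,0]>8)&(h[...,1]>90)&(h[...,2]>60))
for k,st,c in comps(m,1500):
    cn=max(cv2.findContours(k.astype(np.uint8),0,1)[0],key=cv2.contourArea);bp=cv2.boxPoints(cv2.minAreaRect(cn));print(st,bp.round(1).tolist())
    print(cast('wrist',bp,.07,(p,s['ee_rot'])).round(4).tolist())
E
```

```text
2.1833 [0.56814737 0.22682328 0.19945317] [[0.047, 0.999, -0.001], [0.999, -0.047, -0.0], [-0.0, -0.001, -1.0]] [ 0.198  0.391  1.426 -0.     1.326  0.244]
[  219    41    73   201 11819] [[219.0, 41.0], [291.0, 41.0], [291.0, 241.0], [219.0, 241.0]]
[[0.5483, 0.3423, 0.07], [0.6045, 0.3397, 0.07], [0.6023, 0.1694, 0.07], [0.5355, 0.1725, 0.07]]
```

View pics/w1.png

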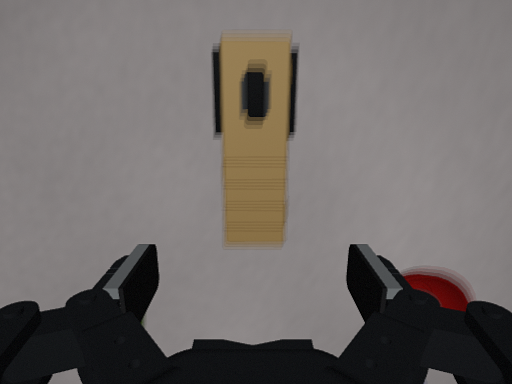

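The wrist view shows the box centred between the open fingers, with its nose (lugs and fin) at row 36 and its tail at row 243, columns about 221–291. The picture is blurred along the path, so I measure again now that the arm is still.

```bash
cat >> h.py <<'E'
def boxwrist(save=None):
    s,p,R=now();w=ctrl.camera('wrist')
    if save:cv2.imwrite(save,w)
    h=cv2.cvtColor(w,cv2.COLOR_BGR2HSV);m=((h[...,0]<28)&(h[...,0]>8)&(h[...,1]>80)&(h[...,2]>50))
    k=max(comps(m,800),key=lambda a:a[1][4]);x,y,W,H,_=k[1]
    mid=[];wd=[]
    for r in range(y+6,y+H-6):
        c=np.where(k[0][r])[0];e=cast('wrist',[[c[0]-.5,r],[c[-1]+.5,r]],.07,(p,s['ee_rot']));mid.append(e.mean(0)[:2]);wd.append(np.linalg.norm(e[0]-e[1]))
    mid=np.array(mid);vx,vy,a,b=cv2.fitLine(np.float32(mid),cv2.DIST_HUBER,0,.01,.01).ravel()
    cc=x+W/2;ends=cast('wrist',[[cc,y-.5],[cc,y+H-.5]],.07,(p,s['ee_rot']))[:,:2]
    v=np.array([vx,vy]);q0=np.array([a,b]);E=[q0+v*((e-q0)@v) for e in ends]
    print('tcp',p.round(4),'rows',y,y+H,'axis deg',np.degrees(np.arctan2(vy,vx))%180,'width',np.median(wd).round(4),'len',np.linalg.norm(E[0]-E[1]).round(4),'nose',E[0].round(4),'tail',E[1].round(4),'cen',((E[0]+E[1])/2).round(4))
    return s,p,R,E
E
python3 - <<'E'
from h import *
ctrl.camera('wrist')
s,p,R,E=boxwrist('pics/w2.png')
u=(E[1]-E[0])/np.linalg.norm(E[1]-E[0]);g=(E[0]+E[1])/2+.025*u;psi=np.degrees(np.arctan2(*(-u)[::-1]))
print(psi,g);plan([*p],R,[*g,.031],down(psi),1)
E
```

```text
tcp [0.569  0.2292 0.1987] rows 46 253 axis deg 86.74411 width 0.0557 len 0.1783 nose [0.5752 0.3404] tail [0.5651 0.1624] cen [0.5702 0.2514]
86.74411279112721 [0.56874621 0.22643068]
call 0 per row [-0.02  -0.     1.118] [-0.001 -0.003  0.029] total [-0.1  -0.    5.59] [-0.01 -0.02  0.14]
```

>>> apply_moves(deltas=[[0,0,0.8,0,0,0.05,0],[0,0,1.7,0,0,0.1,0],[0,0,2.6,0,0,0.14,0],[0,0,3.5,0,0,0.14,0],[0,0,4.0,0,0,0.14,0]])

```text
clock: 2.75
tcp_pos: [0.5655, 0.2234, 0.077]
ee_rot: [-0.001, 0.729, 0.684, -0.002]
ft_force: [0.3, 0.6, 0.1]
opening: 0.0856
```

>>> apply_moves(deltas=[[-0.05,0,0.5,0,0,0,0],[-0.1,0,1.0,0,0,0,0],[-0.1,0,1.4,0,0,0,0],[-0.1,0,1.59,0,0,0,0],[-0.1,0,1.59,0,0,0,0]])

```text
clock: 3.17
tcp_pos: [0.5666, 0.2213, 0.0311]
ee_rot: [-0.001, 0.729, 0.685, -0.001]
ft_force: [-0.7, 0.6, 0.1]
opening: 0.0853
```

>>> apply_moves(deltas=[[0,0,0,0,0,0,1],[0,0,0,0,0,0,1],[0,0,0,0,0,0,1],[0,0,0,0,0,0,1],[0,0,0,0,0,0,1]], squeeze=60)

```text
clock: 3.58
tcp_pos: [0.5687, 0.2224, 0.0338]
ee_rot: [0.001, 0.728, 0.685, 0.001]
ft_force: [-0.4, -0.4, 7.1]
opening: 0.0553
```

>>> apply_moves(deltas=[[0,0,0,0,0,0,1],[0,0,0,0,0,0,1],[0,0,0,0,0,0,1],[0,0,0,0,0,0,1],[0,0,0,0,0,0,1]])

```text
clock: 4.0
tcp_pos: [0.5687, 0.2224, 0.0338]
ee_rot: [0.001, 0.728, 0.685, 0.001]
ft_force: [-0.1, -1.5, 6.6]
opening: 0.0554
```

```bash
python3 - <<'E'
from h import *
s,p,R=now();print(s['q'].round(3))
plan([.5687,.2224,.0],down(86.74),[.538,-.033,0],down(0),6,turn=180)
E
```

```text
[ 0.19   0.553  1.613 -0.     0.974  0.252]
call 0 per row [-0.285 -0.018  0.   ] [0.  0.  1.2] total [-1.43 -0.09  0.  ] [0. 0. 6.]
call 1 per row [-0.256  0.127  0.   ] [0.  0.  1.2] total [-1.28  0.64  0.  ] [0. 0. 6.]
call 2 per row [-0.158  0.238  0.   ] [0.  0.  1.2] total [-0.79  1.19  0.  ] [0. 0. 6.]
call 3 per row [-0.018  0.285  0.   ] [0.  0.  1.2] total [-0.09  1.43  0.  ] [0. 0. 6.]
call 4 per row [0.127 0.256 0.   ] [0.  0.  1.2] total [0.64 1.28 0.  ] [0. 0. 6.]
call 5 per row [0.238 0.158 0.   ] [0.  0.  1.2] total [1.19 0.79 0.  ] [0. 0. 6.]
```

>>> apply_moves(deltas=[[0,0,-0.3,0,0,0,1],[0,0,-0.7,0,0,0,1],[0,0,-1.2,0,0,0,1],[0,0,-1.7,0,0,0,1],[0,0,-2.0,0,0,0,1]], squeeze=80)

```text
clock: 4.42
tcp_pos: [0.5683, 0.2224, 0.0945]
ee_rot: [0.0, 0.728, 0.685, 0.001]
ft_force: [0.5, -0.1, -3.4]
opening: 0.0551
```

>>> apply_moves(deltas=[[-0.29,-0.02,0,0,0,1.2,1],[-0.57,-0.04,0,0,0,2.4,1],[-0.86,-0.05,0,0,0,3.6,1],[-1.14,-0.07,0,0,0,4.8,1],[-1.43,-0.09,0,0,0,6.0,1]])

```text
clock: 4.83
tcp_pos: [0.562, 0.1792, 0.0926]
ee_rot: [-0.0, 0.882, 0.471, -0.0]
ft_force: [-0.1, -1.1, -3.7]
opening: 0.0547
```

>>> apply_moves(deltas=[[-0.26,0.13,0,0,0,1.2,1],[-0.51,0.26,0,0,0,2.4,1],[-0.77,0.38,0,0,0,3.6,1],[-1.02,0.51,0,0,0,4.8,1],[-1.28,0.64,0,0,0,6.0,1]])

```text
clock: 5.25
tcp_pos: [0.5569, 0.1366, 0.0926]
ee_rot: [-0.0, 0.974, 0.227, -0.0]
ft_force: [-0.0, -0.4, -2.8]
opening: 0.0558
```

>>> apply_moves(deltas=[[-0.16,0.24,0,0,0,1.2,1],[-0.32,0.48,0,0,0,2.4,1],[-0.47,0.71,0,0,0,3.6,1],[-0.63,0.95,0,0,0,4.8,1],[-0.79,1.19,0,0,0,6.0,1]])

```text
clock: 5.67
tcp_pos: [0.5516, 0.0941, 0.0926]
ee_rot: [-0.0, 0.999, -0.033, -0.0]
ft_force: [-0.1, 0.4, -2.7]
opening: 0.0553
```

>>> apply_moves(deltas=[[-0.02,0.29,0,0,0,1.2,1],[-0.04,0.57,0,0,0,2.4,1],[-0.05,0.86,0,0,0,3.6,1],[-0.07,1.14,0,0,0,4.8,1],[-0.09,1.43,0,0,0,6.0,1]])

```text
clock: 6.08
tcp_pos: [0.5463, 0.0515, 0.0926]
ee_rot: [-0.0, 0.957, -0.291, -0.0]
ft_force: [-0.7, -0.1, -2.6]
opening: 0.055
```

>>> apply_moves(deltas=[[0.13,0.26,0,0,0,1.2,1],[0.26,0.51,0,0,0,2.4,1],[0.38,0.77,0,0,0,3.6,1],[0.51,1.02,0,0,0,4.8,1],[0.64,1.28,0,0,0,6.0,1]])

```text
clock: 6.5
tcp_pos: [0.5411, 0.0089, 0.0926]
ee_rot: [-0.0, 0.849, -0.529, -0.0]
ft_force: [-0.5, 0.7, -3.9]
opening: 0.055
```

>>> apply_moves(deltas=[[0.24,0.16,0,0,0,1.2,1],[0.48,0.32,0,0,0,2.4,1],[0.71,0.47,0,0,0,3.6,1],[0.95,0.63,0,0,0,4.8,1],[1.19,0.79,0,0,0,6.0,1]])

```text
clock: 6.92
tcp_pos: [0.5359, -0.0336, 0.0927]
ee_rot: [0.0, -0.683, 0.73, 0.0]
ft_force: [1.0, -1.1, -3.6]
opening: 0.055
```

```bash
python3 - <<'E'
from h import *
for i in range(4):ctrl.camera('wrist')
s,p,R=now();print(s['clock'],p,np.degrees(np.arctan2(*R.as_matrix()[:2,0][::-1])),R.as_matrix()[:,2].round(4),s['q'].round(3),s['ft_force'])
w=ctrl.camera('wrist');t=ctrl.camera('top');cv2.imwrite('pics/w3.png',w);cv2.imwrite('pics/t3.png',t);np.save('pics/w3.npy',np.r_[p,s['ee_rot']])
cv2.imwrite('pics/v3.png',np.vstack([cv2.resize(w,(400,300)),cv2.resize(t[100:300,150:417],(400,300),interpolation=cv2.INTER_CUBIC)]))
E
```

```text
7.1167 [ 0.53610803 -0.03322395  0.09261191] -93.3776298283819 [ 1.e-04  4.e-04 -1.e+00] [-2.700e-01  3.700e-01  1.748e+00  1.000e-03  1.023e+00  2.930e+00] [-0.2316914   0.02234213 -3.42232909]
```

View pics/v3.png

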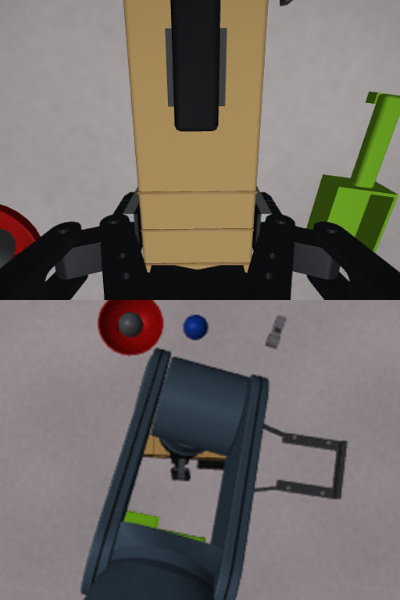

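The wrist view shows the box square in the jaws, nose away from the gripper. The top view shows the dock clear ahead and the dish, ball, whistle and scoop where they were. Now I measure how the box sits in the tool.

```bash
cat >> h.py <<'E'
def lidtool(w,p,q,zlid,rows=(5,230)):
    """lid edges -> world: centre line point, heading toward nose, width"""
    h=cv2.cvtColor(w,cv2.COLOR_BGR2HSV);m=((h[...,0]<28)&(h[...,0]>8)&(h[...,1]>80)&(h[...,2]>90))
    L,Rr=[],[]
    for r in range(*rows):
        c=np.where(m[r,120:390])[0]+120
        if len(c)>20:L.append([c[0]-.5,r]);Rr.append([c[-1]+.5,r])
    out=[]
    for P in(L,Rr):
        X=cast('wrist',P,zlid,(p,q))[:,:2];vx,vy,a,b=cv2.fitLine(np.float32(X),cv2.DIST_HUBER,0,.005,.01).ravel();out.append((np.array([vx,vy]),np.array([a,b])))
    Rm=tool(q).as_matrix();tx=Rm[:2,0]
    vs=[v*np.sign(v@tx) for v,_ in out];a=[np.degrees(np.arctan2(v[1],v[0])) for v in vs]
    v=sum(vs);v/=np.linalg.norm(v);n=np.array([-v[1],v[0]]);mid=(out[0][1]+out[1][1])/2
    return mid,v,a,abs(n@(out[0][1]-out[1][1])),n@(mid-p[:2])
E
python3 - <<'E'
from h import *
w=cv2.imread('pics/w3.png');a=np.load('pics/w3.npy');p,q=a[:3],a[3:]
mid,v,an,wd,off=lidtool(w,p,q,p[2]+.0362)
print('edge headings',an,'width',wd,'box line offset left of tcp',off, 'tool psi -93.38')
g=cv2.cvtColor(w,cv2.COLOR_BGR2GRAY)
# front edge of fin (tail end bottom) for along-axis check
t=cv2.imread('pics/t3.png');gg=cv2.cvtColor(t,cv2.COLOR_BGR2GRAY)
for u in (345,355,365):
    dk=np.where(gg[185:240,u]<72)[0]+185;print(u,[ (s[0],s[-1]) for s in np.split(dk,np.where(np.diff(dk)>3)[0]+1)])
E
```

```text
edge headings [np.float64(-93.01928936038505), np.float64(-92.98638153621205)] width 0.054747092415058214 box line offset left of tcp 0.0007456937590806401 tool psi -93.38
345 [(np.int64(189), np.int64(195)), (np.int64(221), np.int64(227))]
355 [(np.int64(191), np.int64(196)), (np.int64(223), np.int64(229))]
365 [(np.int64(193), np.int64(198)), (np.int64(225), np.int64(230))]
```

```bash
python3 - <<'E'
from h import *
s,p,R=now();print(p)
plan(p,R,[.5373,-.0329,.0355],down(-99.45),2)
E
```

```text
[ 0.53614463 -0.03289754  0.09253222]
call 0 per row [-0.    -0.004  0.19 ] [0.    0.    0.122] total [-0.   -0.02  0.95] [0.   0.   0.61]
call 1 per row [-0.    -0.004  0.19 ] [0.    0.    0.122] total [-0.   -0.02  0.95] [0.   0.   0.61]
```

>>> apply_moves(deltas=[[0,0,0.3,0,0,0.3,1],[0,-0.01,0.7,0,0,0.6,1],[0,-0.02,1.1,0,0,0.9,1],[0,-0.04,1.5,0,0,1.22,1],[0,-0.04,1.7,0,0,1.22,1]])

```text
clock: 7.63
tcp_pos: [0.5367, -0.0326, 0.0402]
ee_rot: [-0.0, -0.646, 0.764, 0.001]
ft_force: [-0.8, 0.2, -3.3]
opening: 0.055
```

```bash
python3 - <<'E'
from h import *
for i in range(4):ctrl.camera('wrist')
s,p,R=now();w=ctrl.camera('wrist');cv2.imwrite('pics/w4.png',w)
print(s['clock'],p.round(4),s['q'].round(3),s['ft_force'].round(1),np.degrees(np.arctan2(*R.as_matrix()[:2,0][::-1])))
mid,v,an,wd,off=lidtool(w,p,s['ee_rot'],p[2]+.0362);print(an,wd,off)
H=np.array([.5074,-.2246]);D=np.array([.158,.9874]);N=np.array([-D[1],D[0]])
for k in(-.03,.0,.05):
    x=mid+v*k;print('dock coords of box line',(x-H)@D,(x-H)@N)
print('tcp dock',(p[:2]-H)@D,(p[:2]-H)@N)
E
```

```text
7.8333 [ 0.5376 -0.0332  0.0417] [-0.269  0.441  1.792  0.     0.909  3.039] [ 0.3 -0.2 -3.8] -99.52810503646468
[np.float64(-99.16490268649483), np.float64(-99.14167958930298)] 0.05476128869785308 0.0007172031409613641
dock coords of box line 0.16007908599372647 -0.0002655826048560306
dock coords of box line 0.13008026224144936 -0.0002330636901283655
dock coords of box line 0.08008222265432086 -0.000178865498915623
tcp dock 0.1937203029465783 0.0004151259665508405
```

>>> apply_moves(deltas=[[0.1,0,0.12,0,0,0,1],[0.4,0,0.24,0,0,0,1],[0.9,-0.01,0.24,0,0,0,1],[1.4,-0.01,0.24,0,0,0,1],[1.8,-0.01,0.24,0,0,0,1]])

```text
clock: 8.3
tcp_pos: [0.5285, -0.0883, 0.0343]
ee_rot: [-0.0, -0.645, 0.764, -0.0]
ft_force: [-0.4, -0.3, -3.7]
opening: 0.0553
```

```bash
python3 - <<'E'
from h import *
for i in range(4):ctrl.camera('wrist')
s,p,R=now();w=ctrl.camera('wrist');cv2.imwrite('pics/w5.png',w);t=ctrl.camera('scene');
print(s['clock'],p.round(4),s['ft_force'].round(1))
cv2.imwrite('pics/v5.png',np.hstack([cv2.resize(w,(480,360)),cv2.resize(t[170:290,80:200],(300,300),interpolation=cv2.INTER_CUBIC)[:, :].repeat(1,0) if 0 else cv2.resize(t[150:294,80:200],(300,360),interpolation=cv2.INTER_CUBIC)]))
mid,v,an,wd,off=lidtool(w,p,s['ee_rot'],p[2]+.0362);print(an,wd,off)
E
```

```text
8.5 [ 0.5285 -0.0873  0.0342] [ 0.3 -0.2 -3.8]
[np.float64(-99.34999381026569), np.float64(-99.31846533733265)] 0.05475234353081836 0.0007253676130565681
```

View pics/v5.png

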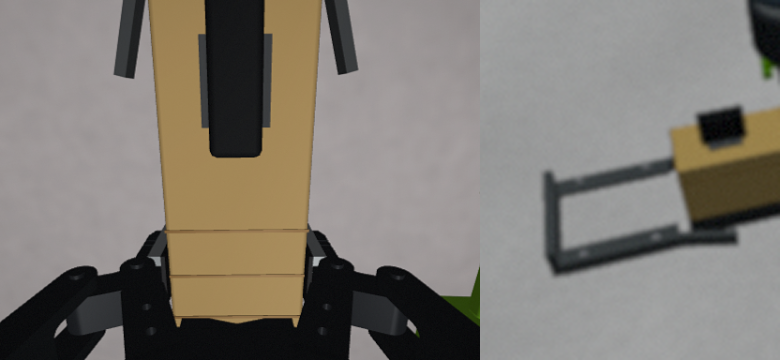

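Left: the guide tips stand on both sides of the box, at about (124,76) and (347,73) in the 480 px wrist view. Right: the nose is entering the mouth with the lugs flat on the shelf. I check that it is centred.

```bash
python3 - <<'E'
from h import *
w=cv2.imread('pics/w5.png');s,p,R=now();q=s['ee_rot']
mid,v,an,wd,off=lidtool(w,p,q,p[2]+.0362);n=np.array([-v[1],v[0]])
g=cv2.cvtColor(w,cv2.COLOR_BGR2GRAY)
for r in (20,40,60):
    row=g[r].astype(int);d=np.where(row<85)[0];sp=np.split(d,np.where(np.diff(d)>4)[0]+1);sg=[(x[0]-.5,x[-1]+.5) for x in sp if len(x)>5];
    lf=[x for x in sg if x[1]<165];rt=[x for x in sg if x[0]>335]
    if not(lf and rt):print(r,sg);continue
    L=lf[-1];Q=rt[0]
    for nm,a,b in(('outer',L[0],Q[1]),('inner',L[1],Q[0])):
        z=.014 if nm=='outer' else 0.0
        X=cast('wrist',[[a,r],[b,r]],z,(p,q))[:,:2];print(r,nm,(a,b),'lateral',[round(float(n@(x-mid)),4) for x in X],'mid',round(float(np.mean([n@(x-mid) for x in X])),4),'axial from tcp',((X-p[:2])@v).round(3))
E
```

```text
20 outer (np.float64(128.5), np.float64(372.5)) lateral [0.0563, -0.0559] mid 0.0002 axial from tcp [0.106 0.105]
20 inner (np.float64(151.5), np.float64(349.5)) lateral [0.0497, -0.0492] mid 0.0002 axial from tcp [0.109 0.108]
40 outer (np.float64(125.5), np.float64(375.5)) lateral [0.0586, -0.0582] mid 0.0002 axial from tcp [0.097 0.096]
40 inner (np.float64(148.5), np.float64(353.5)) lateral [0.0521, -0.0519] mid 0.0001 axial from tcp [0.099 0.099]
60 outer (np.float64(123.5), np.float64(379.5)) lateral [0.0606, -0.0609] mid -0.0002 axial from tcp [0.089 0.088]
60 inner (np.float64(145.5), np.float64(356.5)) lateral [0.0545, -0.0543] mid 0.0001 axial from tcp [0.09  0.089]
```

Centred to within 0.2 mm, so I slide in with force checks.

>>> apply_moves(deltas=[[0.3,0,0,0,0,0,1],[0.7,0,0,0,0,0,1],[1.1,-0.01,0,0,0,0,1],[1.5,-0.01,0,0,0,0,1],[1.8,-0.01,0,0,0,0,1]])

```text
clock: 9.02
tcp_pos: [0.5197, -0.142, 0.0343]
ee_rot: [-0.0, -0.645, 0.764, -0.0]
ft_force: [-0.4, -0.0, -3.7]
opening: 0.055
```

>>> apply_moves(deltas=[[0.2,0,0,0,0,0,1],[0.5,0,0,0,0,0,1],[0.8,-0.01,0,0,0,0,1],[1.1,-0.01,0,0,0,0,1],[1.2,-0.01,0,0,0,0,1]])

```text
clock: 9.43
tcp_pos: [0.5142, -0.1772, 0.0343]
ee_rot: [-0.0, -0.645, 0.764, -0.0]
ft_force: [-0.1, -0.7, -3.6]
opening: 0.0548
```

```bash
python3 - <<'E'
from h import *
for i in range(2):ctrl.camera('wrist')
s,p,R=now();w=ctrl.camera('wrist');cv2.imwrite('pics/w6.png',w);q=s['ee_rot']
mid,v,an,wd,off=lidtool(w,p,q,p[2]+.0362);print(s['clock'],p.round(4),s['ft_force'].round(1),an,wd,off,np.degrees(np.arctan2(*R.as_matrix()[:2,0][::-1])))
H=np.array([.5074,-.2246]);D=np.array([.158,.9874]);N=np.array([-D[1],D[0]]);print('tcp dock',(p[:2]-H)@D,(p[:2]-H)@N)
E
```

```text
9.5333 [ 0.5141 -0.1764  0.0342] [-0.3 -0.2 -4.3] [np.float64(-99.28697106714087), np.float64(-99.36227445146721)] 0.054862333670381 0.0007198603615427648 -99.6859367839231
tcp dock 0.0486859475485692 0.0009861880749060183
```

>>> apply_moves(deltas=[[0.1,0,0,0,0,0,1],[0.25,0,0,0,0,0,1],[0.4,0,0,0,0,0,1],[0.5,0,0,0,0,0,1],[0.5,0,0,0,0,0,1]])

```text
clock: 10.0
tcp_pos: [0.5117, -0.1911, 0.0343]
ee_rot: [-0.0, -0.645, 0.764, -0.0]
ft_force: [0.2, 0.3, -3.4]
opening: 0.0551
```

>>> apply_moves(deltas=[[0.05,0,0,0,0,0,1],[0.1,0,0,0,0,0,1],[0.15,0,0,0,0,0,1],[0.2,0,0,0,0,0,1],[0.2,0,0,0,0,0,1]])

```text
clock: 10.42
tcp_pos: [0.5108, -0.1942, 0.0344]
ee_rot: [0.001, -0.645, 0.764, 0.001]
ft_force: [1.4, 8.2, 0.6]
opening: 0.055
```

>>> apply_moves(deltas=[[0.03,0,0,0,0,0,1],[0.06,0,0,0,0,0,1],[0.09,0,0,0,0,0,1],[0.1,0,0,0,0,0,1],[0.1,0,0,0,0,0,1]])

```text
clock: 10.83
tcp_pos: [0.5106, -0.1943, 0.0346]
ee_rot: [0.002, -0.646, 0.764, 0.002]
ft_force: [3.6, 18.4, 4.6]
opening: 0.055
```

Firm contact at the expected place: 18 N, within 2 mm of the predicted home. I ease off, release, rise clear and check.

>>> apply_moves(deltas=[[-0.1,0,0.01,0,0,0,1],[-0.12,0,0.02,0,0,0,0],[-0.12,0,0.02,0,0,0,0],[-0.12,0,0.02,0,0,0,0],[-0.12,0,0.02,0,0,0,0]])

```text
clock: 11.25
tcp_pos: [0.511, -0.1965, 0.0339]
ee_rot: [0.0, -0.645, 0.764, -0.001]
ft_force: [0.4, -1.1, -0.7]
opening: 0.0854
```

>>> apply_moves(deltas=[[0,0,-0.1,0,0,0,0],[0,0,-0.8,0,0,0,0],[0,0,-1.8,0,0,0,0],[0,0,-2.8,0,0,0,0],[0,0,-3.6,0,0,0,0]])

```text
clock: 11.67
tcp_pos: [0.5111, -0.1963, 0.1439]
ee_rot: [0.0, -0.645, 0.764, -0.001]
ft_force: [1.4, 0.4, 0.5]
opening: 0.0853
```

>>> apply_moves(deltas=[[0,0,-0.4,0,0,0,0],[0,0,-0.8,0,0,0,0],[0,0,-1.0,0,0,0,0],[0,0,-1.0,0,0,0,0],[0,0,-1.0,0,0,0,0]])

```text
clock: 12.08
tcp_pos: [0.5107, -0.1959, 0.1715]
ee_rot: [-0.0, -0.645, 0.764, -0.0]
ft_force: [-0.1, -1.2, 0.4]
opening: 0.0855
```

```bash
python3 - <<'E'
from h import *
ctrl.camera('wrist')
s,p,R,E=boxwrist('pics/w7.png');q=s['ee_rot'];w=cv2.imread('pics/w7.png')
print(s['clock'],s['ft_force'].round(1),s['opening'])
g=cv2.cvtColor(w,cv2.COLOR_BGR2GRAY)
t=ctrl.camera('scene');cv2.imwrite('pics/s7.png',t)
cv2.imwrite('pics/v7.png',np.hstack([cv2.resize(w,(480,360)),cv2.resize(t[150:294,80:200],(300,360),interpolation=cv2.INTER_CUBIC)]))
E
```

```text
tcp [ 0.5103 -0.1956  0.1709] rows 30 262 axis deg 80.97195 width 0.0557 len 0.1787 nose [ 0.4931 -0.3109] tail [ 0.5211 -0.1344] cen [ 0.5071 -0.2227]
12.1333 [-0.5  0.6 -0.1] 0.08517768128591045
```

View pics/v7.png

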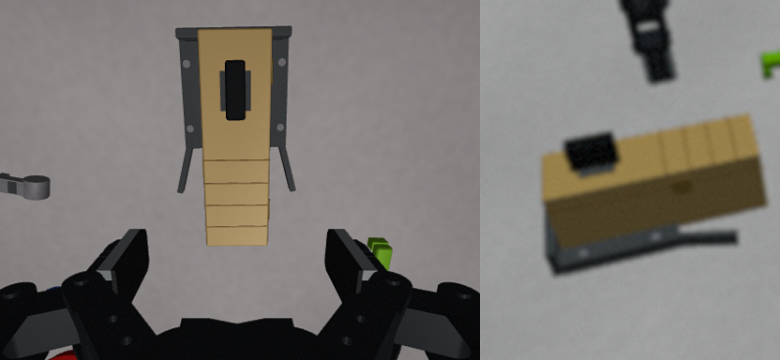

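The box sits between the rails with its nose over the stop plate, and nothing else has moved. I check the nose-to-stop gap numerically and locate the fin for grasping.

```bash
python3 - <<'E'
from h import *
s,p,R=now();q=s['ee_rot'];w=cv2.imread('pics/w7.png')
v=np.array([.5211-.4931,-.1344+.3109]);v/=np.linalg.norm(v)
k=512/480
nose=np.array([.4931,-.3109])
cv2.imwrite('pics/c7.png',cv2.resize(w[20:140,175:325],(750,600),interpolation=cv2.INTER_CUBIC))
h=cv2.cvtColor(w,cv2.COLOR_BGR2HSV);m=(h[...,2]<40);m[:55]=0;m[140:]=0;m[:,:215]=0;m[:,285:]=0
for kk,st,c in comps(m,100):
    r=cv2.boxPoints(cv2.minAreaRect(max(cv2.findContours(kk.astype(np.uint8),0,1)[0],key=cv2.contourArea)));X=cast('wrist',r,.10,(p,q));print('fin',st,c,r.tolist(),X[:,:2].round(4).tolist())
print('pred tug_grip',np.array([.5071,-.2227])-.045*v, 'angle',np.degrees(np.arctan2(v[1],v[0])))
E
```

```text
fin [ 240   64   22   64 1354] [250.49113737  95.52880355] [[239.99996948242188, 64.0], [260.9999694824219, 64.0], [260.9999694824219, 127.0], [239.99996948242188, 127.0]] [[0.5031, -0.2868], [0.4902, -0.2846], [0.4964, -0.2465], [0.51, -0.2488]]
pred tug_grip [ 0.50004936 -0.26714422] angle 80.98570373462262
```

View pics/c7.png

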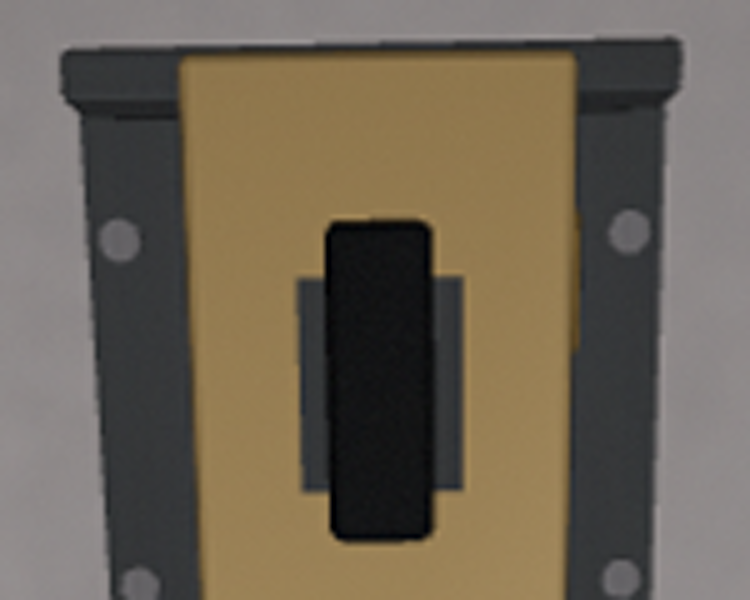

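The fin is centred at about (250,95) in the wrist picture. The stop's inner face meets the rails at about (197,43) and (299,41).

```bash
python3 - <<'E'
from h import *
s,p,R=now();q=s['ee_rot'];v=np.array([np.cos(np.radians(80.98)),np.sin(np.radians(80.98))])
A=cast('wrist',[[197,43],[299,41]],.014,(p,q))[:,:2];B=cast('wrist',[[189,36],[309.4,34]],.03,(p,q))[:,:2];C=cast('wrist',[[212,31.3],[289,30.6]],.07,(p,q))[:,:2]
for n,X in(('face at rail',A),('face top',B),('lid nose',C)):print(n,((X-[.5071,-.2227])@v).round(4))
fin=cast('wrist',[[250.5,95.5]],.10,(p,q))[0,:2];fm=np.array([[.5031,-.2868],[.4902,-.2846],[.4964,-.2465],[.51,-.2488]]).mean(0);print(fin,fm)
tgt=(fin+fm)/2
plan(p,R,[*tgt,.120],down(-99.02),1);print(tgt,s['q'].round(3))
E
```

```text
face at rail [-0.0895 -0.0902]
face top [-0.0923 -0.0928]
lid nose [-0.0882 -0.088 ]
[ 0.49983601 -0.26716243] [ 0.499925 -0.266675]
call 0 per row [ 0.482 -0.013  0.336] [ 0.004  0.002 -0.024] total [ 2.41 -0.06  1.68] [ 0.02  0.01 -0.12]
[ 0.49988051 -0.26691872] [-0.57   0.302  1.631 -0.     1.211  2.74 ]
```

The nose is on the stop to within about 1–2 mm. Two fin measurements agree with the prediction to 0.5 mm, so I move over the handle, descend and grip.

>>> apply_moves(deltas=[[0.5,-0.01,0.3,0,0,0,0],[1.0,-0.02,0.6,0,0,-0.05,0],[1.6,-0.04,1.0,0,0,-0.1,0],[2.1,-0.05,1.4,0,0,-0.12,0],[2.41,-0.06,1.68,0,0,-0.12,0]])

```text
clock: 12.65
tcp_pos: [0.4995, -0.2682, 0.1192]
ee_rot: [-0.0, -0.649, 0.761, 0.001]
ft_force: [-0.1, 0.4, 0.3]
opening: 0.0855
```

>>> apply_moves(deltas=[[0,0,0.3,0,0,0,0],[0,0,0.7,0,0,0,0],[0,0,1.1,0,0,0,0],[0,0,1.4,0,0,0,0],[0,0,1.4,0,0,0,0]])

```text
clock: 13.07
tcp_pos: [0.4993, -0.2656, 0.0769]
ee_rot: [-0.0, -0.649, 0.76, 0.002]
ft_force: [0.2, 0.6, 0.3]
opening: 0.085
```

```bash
python3 - <<'E'
from h import *
for i in range(3):ctrl.camera('wrist')
s,p,R=now();print(s['clock'],p,s['ft_force'].round(1),s['q'].round(3))
plan(p,R,[.49988,-.26692,.075],down(-99.02),1)
E
```

```text
13.2167 [ 0.5007829  -0.26703808  0.07955557] [0.3 0.5 0.5] [-0.686  0.433  1.685  0.     1.023  2.612]
call 0 per row [0.    0.006 0.03 ] [-0.001 -0.     0.001] total [0.   0.03 0.15] [-0. -0.  0.]
```

>>> apply_moves(deltas=[[0,0.03,0.1,0,0,0,0],[0,0.03,0.15,0,0,0,0],[0,0.03,0.15,0,0,0,0],[0,0.03,0.15,0,0,0,0.4],[0,0.03,0.15,0,0,0,0.6]], squeeze=50)

```text
clock: 13.63
tcp_pos: [0.4997, -0.2672, 0.075]
ee_rot: [0.0, -0.649, 0.761, -0.0]
ft_force: [0.0, -0.2, 0.9]
opening: 0.0639
```

>>> apply_moves(deltas=[[0,0,0,0,0,0,1],[0,0,0,0,0,0,1],[0,0,0,0,0,0,1],[0,0,0,0,0,0,1],[0,0,0,0,0,0,1]])

```text
clock: 14.05
tcp_pos: [0.4993, -0.2671, 0.0749]
ee_rot: [-0.0, -0.649, 0.761, 0.0]
ft_force: [-1.7, 0.5, 1.7]
opening: 0.0131
```

>>> apply_moves(deltas=[[0,0,0,0,0,0,1],[0,0,0,0,0,0,1],[0,0,0,0,0,0,1],[0,0,0,0,0,0,1],[0,0,0,0,0,0,1]])

```text
clock: 14.47
tcp_pos: [0.4994, -0.2671, 0.0748]
ee_rot: [-0.0, -0.649, 0.761, 0.0]
ft_force: [-1.4, -0.1, 3.9]
opening: 0.0134
```

>>> apply_moves(deltas=[[0,0,-0.07,0,0,0,1],[0,0,-0.13,0,0,0,1],[0,0,-0.2,0,0,0,1],[0,0,-0.2,0,0,0,1],[0,0,-0.2,0,0,0,1]])

```text
clock: 14.88
tcp_pos: [0.4996, -0.267, 0.0805]
ee_rot: [0.0, -0.649, 0.761, 0.0]
ft_force: [0.1, 0.4, -3.5]
opening: 0.0131
```

>>> apply_moves(deltas=[[0,0,-0.07,0,0,0,1],[0,0,-0.13,0,0,0,1],[0,0,-0.2,0,0,0,1],[0,0,-0.2,0,0,0,1],[0,0,-0.2,0,0,0,1]])

```text
clock: 15.3
tcp_pos: [0.4992, -0.267, 0.0863]
ee_rot: [-0.0, -0.649, 0.761, 0.0]
ft_force: [0.6, -1.9, -8.4]
opening: 0.0133
```

>>> apply_moves(deltas=[[0,0,-0.05,0,0,0,1],[0,0,-0.1,0,0,0,1],[0,0,-0.14,0,0,0,1],[0,0,-0.14,0,0,0,1],[0,0,-0.14,0,0,0,1]])

```text
clock: 15.72
tcp_pos: [0.4992, -0.267, 0.0905]
ee_rot: [-0.0, -0.649, 0.761, 0.0]
ft_force: [-1.6, -3.7, -12.8]
opening: 0.0135
```

```bash
python3 - <<'E'
from h import *
s,p,R=now();print(s['clock'],p,s['ft_force'].round(1),s['torque'].round(2))
w=ctrl.camera('wrist');t=ctrl.camera('scene');cv2.imwrite('pics/s9.png',t);cv2.imwrite('pics/w9.png',w)
h=cv2.cvtColor(w,cv2.COLOR_BGR2HSV);print('green px wrist',((h[...,0]>40)&(h[...,0]<85)&(h[...,1]>90)&(h[...,2]>40)).sum())
cv2.imwrite('pics/v9.png',np.hstack([cv2.resize(w,(400,300)),cv2.resize(t[150:270,90:210],(300,300),interpolation=cv2.INTER_CUBIC)]))
E
```

```text
15.7167 [ 0.49917979 -0.26704213  0.09049126] [ -1.6  -3.7 -12.8] [-0.48  0.09 -0.02]
green px wrist 0
```

View pics/v9.png

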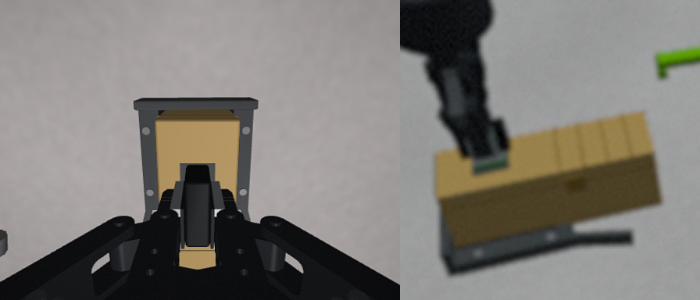

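12.8 N, and the scene view shows a thin green band under the fin at about (490,166). I hold it.

>>> apply_moves(deltas=[[0,0,0,0,0,0,1],[0,0,0,0,0,0,1],[0,0,0,0,0,0,1],[0,0,0,0,0,0,1],[0,0,0,0,0,0,1]])

```text
clock: 16.23
tcp_pos: [0.4992, -0.267, 0.0907]
ee_rot: [-0.0, -0.649, 0.761, 0.0]
ft_force: [-2.3, -3.0, -13.3]
opening: 0.0134
```

>>> apply_moves(deltas=[[0,0,0,0,0,0,1],[0,0,0,0,0,0,1],[0,0,0,0,0,0,1],[0,0,0,0,0,0,1],[0,0,0,0,0,0,1]])

```text
clock: 16.65
tcp_pos: [0.4992, -0.267, 0.0908]
ee_rot: [-0.0, -0.649, 0.761, 0.0]
ft_force: [-4.5, -2.2, -13.2]
opening: 0.0126
```

>>> apply_moves(deltas=[[0,0,0,0,0,0,1],[0,0,0,0,0,0,1],[0,0,0,0,0,0,1],[0,0,0,0,0,0,1],[0,0,0,0,0,0,1]])

```text
clock: 17.07
tcp_pos: [0.4994, -0.267, 0.0908]
ee_rot: [-0.0, -0.649, 0.761, 0.0]
ft_force: [-5.0, -2.0, -13.1]
opening: 0.0133
```

>>> apply_moves(deltas=[[0,0,0,0,0,0,1],[0,0,0,0,0,0,1],[0,0,0,0,0,0,1],[0,0,0,0,0,0,1],[0,0,0,0,0,0,1]])

```text
clock: 17.48
tcp_pos: [0.4994, -0.2671, 0.0908]
ee_rot: [-0.0, -0.649, 0.761, 0.0]
ft_force: [-4.4, -1.8, -13.6]
opening: 0.013
```

```bash
python3 - <<'E'
from h import *
s,p,R=now();print(p,s['ft_force'])
w=ctrl.camera('wrist');cv2.imwrite('pics/w10.png',w)
t=cv2.imread('pics/s9.png')
h=cv2.cvtColor(t[205:222,118:135],cv2.COLOR_BGR2HSV);m=(h[...,0]>40)&(h[...,0]<95)&(h[...,1]>60);print('green px scene',m.sum())
# nose face top edge vs stop in wrist: box lid nose edge
a=cast('wrist',[[157*1.28,118*1.28],[240*1.28,118*1.28]],.073,(p,s['ee_rot']));print('lid nose edge',a.round(4))
b=cast('wrist',[[140*1.28,109*1.28],[253*1.28,109*1.28]],.03,(p,s['ee_rot']));print('stop inner top',b.round(4))
E
```

```text
[ 0.49939416 -0.26707589  0.09082568] [ -4.42896721  -1.7866809  -13.60955113]
green px scene 26
lid nose edge [[ 0.5187 -0.3159  0.073 ]
 [ 0.4657 -0.3074  0.073 ]]
stop inner top [[ 0.5388 -0.3196  0.03  ]
 [ 0.4482 -0.3052  0.03  ]]
```

13.1–13.6 N held for over 1.7 s, with the nose within about 1 mm of the stop. I ease it down, release and rise.

>>> apply_moves(deltas=[[0,0,0.06,0,0,0,1],[0,0,0.12,0,0,0,1],[0,0,0.18,0,0,0,1],[0,0,0.24,0,0,0,1],[0,0,0.3,0,0,0,1]])

```text
clock: 17.95
tcp_pos: [0.5008, -0.2673, 0.0827]
ee_rot: [0.001, -0.649, 0.761, -0.001]
ft_force: [-0.3, 1.6, -4.5]
opening: 0.0132
```

>>> apply_moves(deltas=[[0,0,0.06,0,0,0,1],[0,0,0.12,0,0,0,1],[0,0,0.18,0,0,0,1],[0,0,0.24,0,0,0,1],[0,0,0.24,0,0,0,1]])

```text
clock: 18.37
tcp_pos: [0.5007, -0.2677, 0.0753]
ee_rot: [0.001, -0.649, 0.761, -0.001]
ft_force: [1.5, 0.7, -0.7]
opening: 0.0133
```

>>> apply_moves(deltas=[[0,0,0,0,0,0,0.7],[0,0,0,0,0,0,0.4],[0,0,0,0,0,0,0],[0,0,0,0,0,0,0],[0,0,0,0,0,0,0]])

```text
clock: 18.78
tcp_pos: [0.4996, -0.2673, 0.0749]
ee_rot: [-0.0, -0.649, 0.761, -0.0]
ft_force: [0.0, 0.3, -0.7]
opening: 0.0729
```

>>> apply_moves(deltas=[[0,0,-0.4,0,0,0,0],[0,0,-1.0,0,0,0,0],[0,0,-1.8,0,0,0,0],[-0.4,0,-2.6,0,0,0,0],[-0.8,0,-3.2,0,0,0,0]])

```text
clock: 19.2
tcp_pos: [0.5037, -0.2441, 0.1726]
ee_rot: [0.0, -0.649, 0.761, -0.001]
ft_force: [0.8, -0.5, 0.4]
opening: 0.0854
```

>>> apply_moves(deltas=[[-0.6,0,-0.4,0,0,0,0],[-1.2,0,-0.6,0,0,0,0],[-1.7,0,-0.6,0,0,0,0],[-2.0,0,-0.6,0,0,0,0],[-2.0,0,-0.6,0,0,0,0]])

```text
clock: 19.62
tcp_pos: [0.5127, -0.1825, 0.1887]
ee_rot: [0.0, -0.65, 0.76, 0.0]
ft_force: [-0.1, -0.2, 0.7]
opening: 0.0854
```

```bash
python3 - <<'E'
from h import *
for i in range(3):ctrl.camera('wrist')
s,p,R,E=boxwrist('pics/w11.png');print(s['clock'],s['ft_force'].round(1),s['opening'])
t=ctrl.camera('scene');w=cv2.imread('pics/w11.png')
cv2.imwrite('pics/v11.png',np.hstack([cv2.resize(w,(400,300)),cv2.resize(t[110:350,80:400],(400,300),interpolation=cv2.INTER_CUBIC)]))
a=cv2.imread('pics/s0.png');d=cv2.absdiff(a,t).max(2)
for n,(u,v,r) in dict(dish=(314,258,30),whistle=(191,312,18)).items():print(n,'max/mean diff',d[v-r:v+r,u-r:u+r].max(),d[v-r:v+r,u-r:u+r].mean())
print('scoop',d[155:185,190:255].max(),d[155:185,190:255].mean())
E
```

```text
tcp [ 0.5126 -0.1847  0.1884] rows 18 241 axis deg 80.959465 width 0.0557 len 0.1788 nose [ 0.4947 -0.3115] tail [ 0.5227 -0.135 ] cen [ 0.5087 -0.2232]
19.7667 [-0.1  0.6 -0.3] 0.08553062808462514
dish max/mean diff 15 4.686111111111111
whistle max/mean diff 9 4.645061728395062
scoop 12 4.35025641025641
```

View pics/v11.png

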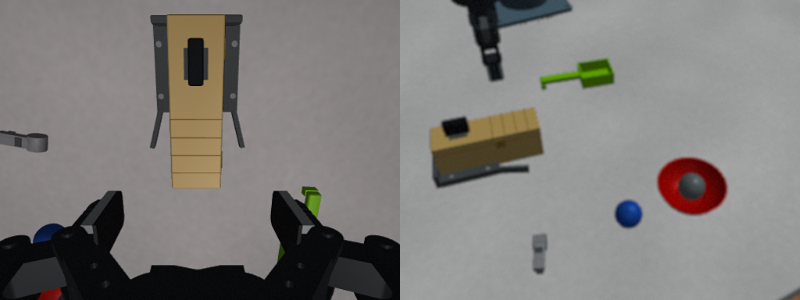

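The box is home in the dock with its handle down and seen at (195,60) in the wrist view. The bystanders have not moved and the gripper is clear, so I hand in.

```bash
python3 -c "
from workcell import ctrl
print(ctrl.sign_off())"
```

```text
the job is handed in; nothing more can be done
None
```

I turned the box by its body and slid it under the dock's lips until it met the stop with about 18 N. I then pulled the handle to 13 N, held it for about 1.8 s, eased it down, let go and handed in at about 20 s. The hand-in gave no verdict.

- **Pull:** The force stayed at 12.8–13.6 N during the hold. The scene camera showed the green band; the wrist camera could not see it.
- **Box position:** The last wrist view puts the box's nose at (0.495, −0.312) and its centre at (0.509, −0.223). My dock estimates were (0.493, −0.313) for the stop and (0.507, −0.225) for home, so both are within about 2 mm. The box looked level, though I did not measure its tilt, and the handle was down.
- **Bystanders:** The dish with its ball, the whistle and the scoop showed no change against the first picture. The gripper was open and clear, with no contact force.
- **Disagreement:** During the pull the wrist force also showed a sideways part of up to 5 N, most likely the box bearing on the lips. It went away after release.

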